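# Set up the shim reader

### The arm

A 6-joint arm with a two-finger parallel gripper is mounted at the origin on the work surface. World frame = base frame: x ahead of the robot, y to its left, z up, the work surface at z = 0. Lengths are in m, angles in rad, forces in N, time in s.
With the tool pointing down it reaches from about 0.35 to 0.975 m from the base axis. Payload 4.9 kg.
Tool frame: the origin (TCP) lies on the centre line of the jaws, within the pads' length; the fingertips stand 14 mm ahead of it and the grasp point (between the pads) lies 5 mm behind it; x points along the fingers, z is the direction in which the jaws open and shut, and the axes are right-handed (so a half turn about x gives the same grasp; the last joint's range is limited). The gripper opens to 85 mm and grips with 20 to 120 N. Pads are 22 mm wide; open, the fingers measure 114 mm over their backs; the gripper's body (76 mm by 85 mm) begins 54 mm behind the grasp point. The pads swing forward as they close: fully open they stand 13 mm farther back than shut.
Start: joints at [-1.224, 0.053, 1.613, -0, 1.476, -0.119], TCP at [0.281, -0.558, 0.206] pointing down, gripper open.
Joint ranges: [-3.01, 3.01], [-1.01, 2.22], [0.06, 2.58], [-1.02, 4.17], [0.09, 2.62], [-3.14, 3.14]. Speed limits (rad/s): [2.57, 2.57, 3.14, 3.14, 3.14, 3.14].

### API

Orientations are given as a rotation vector (axis times angle).
In Python, from station import ctrl gives the robot as it stands.
- The arm moves only by the tool move_arm, never from a script. Its argument "increments" is a list that holds one entry, the list of rows, each a list of 4 numbers: the shift along the tool's x, y, z in units of 25 cm (1.0 is 25 cm), then the turn about the tool's x in units of 90 degrees (1.0 is 90 degrees). A call has 1 to 20 rows; each row shifts and turns the commanded pose from where the row before left it, along the tool's axes as they then stand; what a row does not reach is not made up. A row lasts 1/12 s, in which the tool goes at most 41.7 mm and 7.16 degrees, less where a joint would pass 70% of its speed; a pose out of reach is approached as far as the arm can. A call with a number of a shift or a turn outside -1 to 1 is refused whole. A call with a gripper value outside its range is refused whole. "gripper" is the closure, from 0 (fully open) to 1 (shut), set as the call begins (left out, the last holds). The fingers move at their own pace and stop on an object; "squeeze" is the grip in N (left out, the last holds). Time passes only in rows, so rows that do not move let the fingers close. It gives the time, the measured TCP pose, the force and the opening at its end, in the units of the state.
- ctrl.get_obs(): the state, without advancing time (a new reading comes with each control period).
- ctrl.get_image(name): name is "scene" or "top" or "wrist"; returns a dict with "pixels" (420x560x3 uint8, red, green, blue), "depth" (420x560 float32, m along the optical axis (not along the pixel's ray), 0 where there is no reading), "K" (3x3 intrinsics, pixels), "extrinsics" (4x4, takes a point from camera to world coordinates); the wrist camera has in their place "tool_from_camera" (4x4, takes a point from camera to tool coordinates, whose origin is the TCP and whose axes are the tool frame's). Camera axes: x right, y up, looking along -z (the intrinsics and any distortion apply to the point x, -y, -z); pixel columns grow to the right and rows downward; lengths in m; the calibration is good to about 2 mm. A picture is of the moment at which its call begins: read the wrist's pose just before it.
- ctrl.finish_job(): hands the job in, once; it reports no verdict.
Trained networks look in the newest picture that a camera, given by its name, has taken for a name from the list of things; names that differ only in an ending like _2 or _b are one class to them, and where a whole thing is asked for, a point or a joint stands for the part that bears it (a point fixed in the world has none). Each returns a list of dicts, best first, with "score" (0 to 1); they miss things now and then, are a little off and sometimes report something else, mostly with a low value. They report only what shows in the picture. A call takes as long as a camera call. They do not tell look-alikes from the thing itself.
- ctrl.trace(camera, target): "region" (420x560 bool, what is visible of it) and "pixel" ([row, column] in pixels, amid what is visible of it).
The state is a dict: "t": time; "q": joint angles; "dq": joint speeds; "effort": joint torques, N m; "tool_pos": TCP position; "tool_rot": TCP orientation; "contact_force": force on the tool from outside, world axes, zero at the start; "wrist_torque": the same for the moment, N m; "opening": finger opening in m.
Only numpy, scipy, OpenCV 4.12 (cv2) and the standard library are available. Lean on these libraries where they do the work, as an engineer would, in place of code of your own. Each camera call takes 0.05 s, during which the arm holds its last target. There are 200 camera calls.

### The job

Get the shim reader on the table ready for a reading: first lay (do not drop) the longer of the two loose aluminium shim strips flat in its open drawer and let go, then push the drawer fully shut. Next raise the stiff display lid by its front tab until it stands about 60 degrees up from closed, in line with the sloping steel guide bar beside it, and let go so that it stays there; last, throw the large toggle switch fully over to on, away from the robot. Do not press the chrome button, and leave the other loose things where they are.

Things in the scene. Friction and masses are not known exactly. Their poses are not given: they have to be found in the camera images.
- reader: Grey instrument case fixed to the table, 200 (x) x 380 (y) x 80 mm high, origin at the centre of its underside, front facing -x. Its left half (+y) holds the drawer, whose roof is the case top; its right half (-y) carries the display lid, hinged at the back. A fixed 60-degree steel guide bar (90 x 6 mm, 12 mm deep) rises from the hinge line just right of the lid, at y = -178 mm.
- drawer (a joint): Drawer slide, m: 0 fully shut, 0.15 fully open (slides out along the reader's -x). Starts open; a light push of about 2 N moves it.
- drawer_floor (a point): Centre of the drawer's inner floor, on its upper face 13 mm above the table, moving with the drawer; axes as the reader's. Inside 120 mm (x) x 160 mm (y); the walls are 5 mm thick and their rims are 37 mm above this floor.
- drawer_front (a point): Centre of the outer face of the drawer's front panel, 35 mm above the table. The panel is 180 mm wide (y), 24 mm thick, from 4 to 60 mm above the table. Fully shut, it stands 24 mm proud of the case front.
- screen (a joint): Angle of the stiff display lid, rad: 0 closed (lying flat on the case), growing as the front edge rises; target about 1.047 (60 degrees). It stays where it is left. About 6 N at the tab moves it.
- screen_tab (a point): Grip point of the black tab that sticks out of the middle of the lid's front edge, 203 mm from the hinge axis. The tab is 24 mm wide (y), 18 mm thick and stands 50 mm out beyond the lid edge (grip point 33 mm beyond the edge); it turns with the lid. Can be pinched across its width from above. The lid is 150 mm wide (y) and 12 mm thick. Near the lid's edge is a 60 mm wide fairing, 6 mm out.
- screen_hinge (a point): Middle of the lid's hinge axis (parallel to the reader's y), 86 mm above the table, fixed to the reader.
- end_cap: Fixed steel end plate, 150 x 200 x 18 mm high, origin at the centre of its underside; carries the toggle switch (its +y half) and the chrome push button (its -y half).
- toggle (a joint): Large toggle switch, rad: 0 leaning towards the robot (end cap's -x) = off, 1.0 leaning fully away (+x) = on; upright at 0.5. Stays where it is left.
- toggle_tip (a point): Centre of the 26 mm ball at the tip of the 10 mm thick steel toggle lever, 85 mm from its pivot, which lies along the end cap's y, 40 mm above the table; the switch housing is 70 x 50 mm and its top is 43 mm above the table.
- start_button (a joint): Chrome push button beside the toggle, 32 mm in diameter: 0 up, 0.006 m fully pressed. Not to be pressed.
- long_strip: The longer aluminium shim strip, 135 x 36 x 8 mm, length along its x, origin at the centre of its underside.
- short_strip: The shorter aluminium shim strip, 85 x 36 x 8 mm, length along its x, origin at the centre of its underside. To be left alone.
- weight: Lead-grey tungsten weight with a button head, 36 mm in diameter, 50 mm high, origin under its centre. To be left alone.
- block: Teal acetal block, 100 x 60 x 40 mm, origin under its centre. To be left alone.
- driver: Screwdriver, 180 mm long, lying on the table. To be left alone.
Things that resemble listed ones, but are neither listed nor needed, are in the scene too. What is shaped like the long_strip but blue or turquoise is not meant.

How it is judged:
By the outcome, as a careful person would: the job done as asked, in the order asked, and still so for the second after the job is handed in, with the robot touching nothing.
It also fails if it takes over 72 s, if anything falls off the work surface, if the arm or the gripper's body presses on something with over 40 N, if the wrist force passes 120 N, or if a joint passes its speed limit or range.

## Working session

There is one attempt and no reset: what is moved stays moved. The work goes in short steps, Python scripts to look and compute and a tool call to move; the robot and the scene stay as the last step left them, time stands still between calls to the robot, and variables do not carry over. Pictures are saved under pics/ and viewed, about 8 in all and at most 12, crops included, and the job is handed in when it is done.

Besides the shell and the picture viewer there is one more tool, called after "Emit:" as a command line: name --argument value ..., lists and objects as JSON in quotes. move_arm: Moves the arm, as the interface text tells. Shifts and turns lie within -1 to 1; 1 stands for 25 cm of shift or 90 degrees of turn. Its arguments: {"type":"object","properties":{"increments":{"type":"array","items":{"type":"array","items":{"type":"array","items":{"type":"number","minimum":-1,"maximum":1}}}},"gripper":{"type":"number"},"squeeze":{"type":"number"}},"required":["increments"]}

```bash
mkdir -p pics; ls; cat > h.py <<'E'
import numpy as np, cv2
from scipy.spatial.transform import Rotation as R
from station import ctrl
def img(n):
    o=ctrl.get_obs(); im=ctrl.get_image(n)
    if n=='wrist':
        T=np.eye(4);T[:3,:3]=R.from_rotvec(o['tool_rot']).as_matrix();T[:3,3]=o['tool_pos']
        im['extrinsics']=T@im['tool_from_camera']
    return im
def cloud(im):
    d=im['depth'];K=im['K'];h,w=d.shape
    v,u=np.mgrid[:h,:w]
    P=np.stack([(u-K[0,2])/K[0,0]*d,-(v-K[1,2])/K[1,1]*d,-d,np.ones_like(d)],-1)
    W=(P@im['extrinsics'].T)[...,:3]; W[d==0]=np.nan
    return W
def proj(im,p):
    c=np.linalg.inv(im['extrinsics'])@np.append(p,1);K=im['K']
    return K[0,0]*c[0]/-c[2]+K[0,2], K[1,1]*-c[1]/-c[2]+K[1,2]
def save(im,n,crop=None,s=1):
    p=im['pixels'][...,::-1]
    if crop: a,b,c,d=crop; p=p[a:b,c:d]
    cv2.imwrite('pics/'+n,cv2.resize(np.ascontiguousarray(p),None,fx=s,fy=s,interpolation=cv2.INTER_CUBIC))
E
python3 - <<'E'
from h import *
print(ctrl.get_obs())
ims=[]
for n in ['scene','top']:
    im=img(n); W=cloud(im); ims.append(im['pixels'][...,::-1]); np.savez(n+'.npz',**im)
    save(im,n+'0.png',s=1.4)
    for t in ['reader','drawer','drawer_floor','drawer_front','screen','screen_tab','end_cap','toggle','toggle_tip','start_button','long_strip','short_strip','weight','block','driver']:
        for r in ctrl.trace(n,t)[:3]:
            m=r['region']; px=[int(x) for x in r['pixel']]
            print(n,t,round(r['score'],2),px,m.sum(),W[px[0],px[1]].round(3),np.nanmedian(W[m],0).round(3) if m.any() else '')
E
```

```text
pics
{'t': 0.0, 'q': array([-1.22398132e+00,  5.33408794e-02,  1.61432019e+00,  2.53717427e-05,
        1.47599382e+00, -1.18999107e-01]), 'dq': array([ 9.48056608e-05, -9.10787981e-04,  2.15012211e-03, -6.94155944e-04,
        3.17677493e-04,  4.12719326e-04]), 'effort': array([-5.27705797e-04, -3.93674254e+01, -3.70181537e+01, -3.05420508e-04,
        7.05950733e-03,  1.70407048e-07]), 'tool_pos': array([ 0.28049302, -0.55775952,  0.20505733]), 'tool_rot': array([ 0.86088592,  1.39589756, -0.85875149]), 'contact_force': array([0.5502639 , 0.23726982, 0.59842357]), 'wrist_torque': array([ 0.0010938 , -0.00893225, -0.00283615]), 'opening': 0.08553238048953803}
scene reader 0.63 [227, 337] 9968 [ 0.7   -0.046  0.111] [ 0.703 -0.037  0.079]
scene drawer 0.88 [189, 314] 1088 [0.473 0.164 0.027] [0.474 0.159 0.033]
scene drawer 0.53 [227, 338] 10233 [ 0.701 -0.043  0.109] [ 0.702 -0.036  0.078]
scene drawer_floor 0.64 [192, 315] 1173 [0.473 0.17  0.011] [0.474 0.159 0.033]
scene drawer_front 0.62 [189, 312] 1116 [0.473 0.153 0.032] [0.474 0.156 0.033]
scene screen 0.72 [225, 328] 2823 [ 
[... 2334 characters left out ...]
0.126]
top toggle_tip 0.46 [225, 379] 52 [ 0.454 -0.375  0.125] [ 0.457 -0.383  0.127]
top long_strip 0.92 [284, 356] 433 [ 0.268 -0.32   0.005] [ 0.265 -0.317  0.008]
top long_strip 0.89 [233, 325] 435 [ 0.437 -0.22   0.006] [ 0.437 -0.23   0.008]
top long_strip 0.87 [272, 425] 476 [ 0.306 -0.549  0.008] [ 0.296 -0.541  0.008]
top short_strip 0.86 [233, 148] 283 [0.44  0.374 0.005] [0.436 0.367 0.008]
top weight 0.46 [229, 282] 101 [ 0.448 -0.076  0.047] [ 0.452 -0.08   0.044]
top block 0.62 [163, 145] 675 [0.671 0.379 0.042] [0.669 0.379 0.038]
top block 0.42 [160, 236] 9807 [0.67  0.071 0.082] [0.652 0.072 0.08 ]
top driver 0.53 [174, 337] 156 [ 0.633 -0.262  0.025] [ 0.629 -0.258  0.024]
```

View pics/scene0.png

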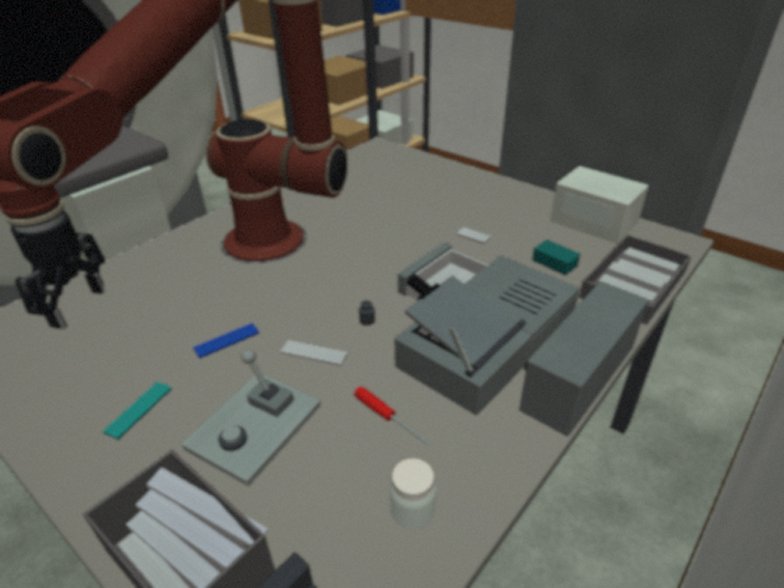

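View pics/top0.png

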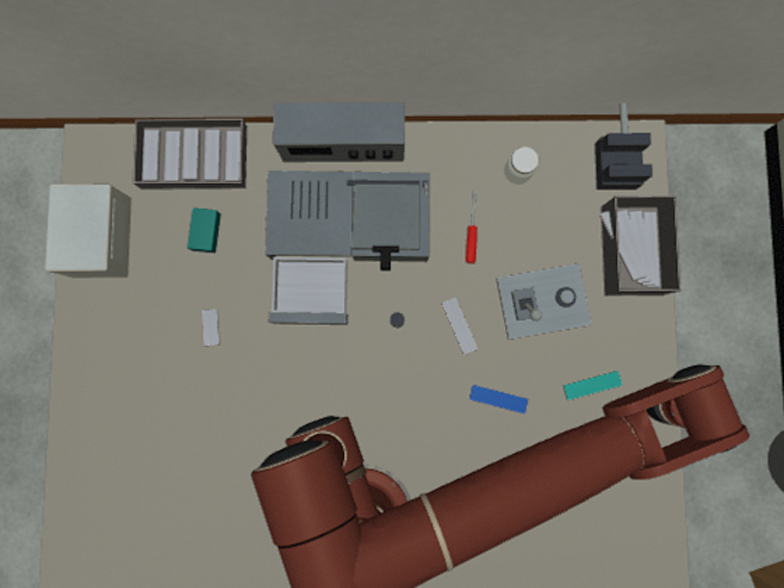

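```bash
python3 - <<'E'
from h import *
im=img('top'); W=cloud(im)
def rect(m,name):
    P=W[m][:,:2]; P=P[~np.isnan(P).any(1)].astype(np.float32)
    c,s,a=cv2.minAreaRect(P*1000); print(name,np.round(c,1),np.round(s,1),round(a,1)); return P
def t(n,i=0): return ctrl.trace('top',n)[i]['region']
k=np.ones((3,3),np.uint8)
for i in range(3):
    m=t('long_strip',i); print(im['pixels'][m].mean(0).round()); rect(m,'strip%d'%i)
rect(t('short_strip'),'short')
m=t('reader'); z=W[...,2]
rect(m&(abs(z-.08)<.008)&(W[...,1]>.03),'case left top')
m2=(abs(z-.08)<.01)&(W[...,0]>.5)&(W[...,0]<.8)&(abs(W[...,1])<.35)
rect(m2,'case all')
m=t('drawer_floor'); rect(m,'drawer'); 
fm=(abs(z-.06)<.006)&(W[...,0]>.4)&(W[...,0]<.52)&(W[...,1]>0)&(W[...,1]<.3); rect(fm,'front panel top'); print(fm.sum())
m=t('screen'); P=W[m];P=P[~np.isnan(P).any(1)]; 
Q=P[(P[:,2]>.08)]; c=np.median(Q,0); 
for _ in range(5):
    u,s,v=np.linalg.svd(Q-Q.mean(0),full_matrices=False); n=v[2]; Q=Q[abs((Q-Q.mean(0))@n)<.006]
n*=np.sign(n[2]); print('lid normal',n,np.degrees(np.arccos(n[2])),Q.mean(0),Q.min(0),Q.max(0))
m=t('end_cap'); P=rect(m&(z<.03),'cap')
for nm in ['toggle']:
    q=W[t(nm)]; q=q[~np.isnan(q).any(1)]; print(nm,np.round(np.median(q,0),3),q[q[:,2].argmax()])
for nm,box in [('btn',(.42,.58,-.56,-.42))]:
    b=(W[...,0]>box[0])&(W[...,0]<box[1])&(W[...,1]>box[2])&(W[...,1]<box[3])&(z>.028); print(nm,np.median(W[b],0),b.sum(),z[b].max())
save(im,'strips.png',(140,300,140,460),2.4)
E
```

```text
[156. 160. 166.]
strip0 [ 439.2 -228.5] [133.3  34.3] 22.0
[ 48. 145. 135.]
strip1 [ 294.2 -539.9] [ 38.8 132.9] 14.9
[ 49.  91. 158.]
strip2 [ 266.1 -317.5] [132.9  34.2] 76.4
short [437.4 369.1] [86.3 44.9] 6.9Traceback (most recent call last):
  File "<stdin>", line 11, in <module>
  File "<stdin>", line 6, in t
IndexError: list index out of range
```

```bash
cat > m.py <<'E'
from h import *
im=img('top'); W=cloud(im)
save(im,'strips.png',(140,300,140,460),2.4)
def rect(m,name):
    P=W[m][:,:2]; P=P[~np.isnan(P).any(1)].astype(np.float32)
    c,s,a=cv2.minAreaRect(P*1000); print(name,np.round(c,1),np.round(s,1),round(a,1)); return P
def t(n):
    r=ctrl.trace('top',n); 
    if not r: print('no',n)
    return r[0]['region'] if r else np.zeros((420,560),bool)
z=W[...,2]
def box(a,b,c,d): return (W[...,0]>a)&(W[...,0]<b)&(W[...,1]>c)&(W[...,1]<d)
rect((abs(z-.08)<.008)&box(.5,.78,.06,.35),'case left top')
rect((abs(z-.08)<.012)&box(.5,.8,-.35,.35),'case all')
rect((z>.045)&box(.4,.525,0.02,.3),'front panel top')
rect((z<.02)&(z>.007)&box(.4,.58,0.02,.3),'floor')
m=t('screen'); P=W[m];P=P[~np.isnan(P).any(1)]; 
Q=P[(P[:,2]>.08)]
for _ in range(5):
    u,s,v=np.linalg.svd(Q-Q.mean(0),full_matrices=False); n=v[2]; Q=Q[abs((Q-Q.mean(0))@n)<.006]
n*=np.sign(n[2]); print('lid normal',n,np.degrees(np.arccos(n[2])),Q.mean(0),Q.min(0),Q.max(0))
tb=(im['pixels'].max(2)<50)&box(.5,.66,-.15,.03)&(z>.07); print('tab',W[tb].min(0),W[tb].max(0),tb.sum()); 
print('tabfront',np.median(W[tb][W[tb][:,0]<W[tb][:,0].min()+.03],0))
rect((z>.01)&(z<.027)&box(.38,.62,-.6,-.3),'cap')
for nm in ['toggle','start_button']:
    q=W[t(nm)]; q=q[~np.isnan(q).any(1)]
    if len(q): print(nm,np.round(np.median(q,0),3),q[q[:,2].argmax()])
b=(z>.028)&(z<.055)&box(.38,.62,-.6,-.3); rect(b,'raised'); 
E
python3 m.py
```

```text
case left top [688.9 142.9] [163.2 181.9] 89.9
case all [697.8  33.6] [380.  202.8] 89.1
front panel top [483.1 127. ] [ 81.9 178.2] 0.0
floor [491.  155.6] [268.8 178.4] 89.7
lid normal [ 0.27961802 -0.00359658  0.96010459] 16.238788831051174 [ 0.67947761 -0.05581718  0.11724173] [ 0.55416695 -0.12996322  0.08612111] [0.77162675 0.01955072 0.1568146 ]
tab [ 0.55416695 -0.08997196  0.07097163] [0.6076307  0.01700483 0.15818679] 185
tabfront [ 0.56884532 -0.05548365  0.15124922]
cap [ 512.3 -450.8] [204.7 265.6] 2.3
toggle [ 0.46  -0.384  0.124] [ 0.45646419 -0.38533495  0.13611676]
start_button [ 0.503 -0.477  0.041] [ 0.51502131 -0.48198938  0.04829598]
raised [ 532.8 -470.8] [111.  254.1] 15.0
```

View pics/strips.png

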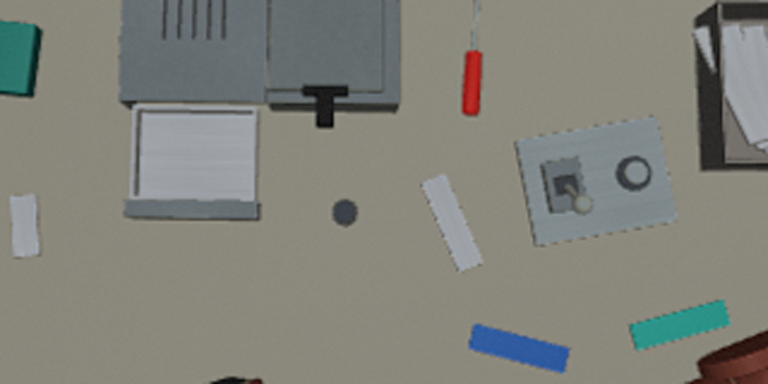

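```bash
cat >> h.py <<'E'
def to(p,jaw=None,o=None):
    "delta to world p: first turn (units) making jaw z axis at angle jaw deg, then shift (units) in turned frame"
    o=o or ctrl.get_obs(); M=R.from_rotvec(o['tool_rot']).as_matrix(); z=M[:,2]
    a=np.degrees(np.arctan2(z[1],z[0])); turn=0
    if jaw is not None:
        turn=-((jaw-a+90)%180-90)   # tool x is down: + turn lowers world yaw
        M=M@R.from_rotvec([np.radians(turn),0,0]).as_matrix()
    d=M.T@(np.asarray(p)-o['tool_pos'])
    print('t',round(o['t'],2),'pos',o['tool_pos'].round(4),'xaxis',M[:,0].round(3),'jaw now',round(a,1),'q6',round(o['q'][5],2),'F',o['contact_force'].round(1),'open',round(o['opening'],4))
    print('turn deg',round(turn,2),'units',round(turn/90,4),'rows>=',abs(turn)/7.16,'| shift units',(d/.25).round(4),'mm',(d*1000).round(1))
E
python3 -c "
from h import *
to([.439,-.2285,.15],112)
to([.439,-.2285,.016],112)"
```

```text
t 2.1 pos [ 0.2807 -0.5584  0.2063] xaxis [-0.  0. -1.] jaw now -63.3 q6 -0.12 F [-0.1 -0.1 -0.4] open 0.0855
turn deg 4.69 units 0.0521 rows>= 0.6547523991454939 | shift units [ 0.2251  1.0815 -0.9862] mm [  56.3  270.4 -246.6]
t 2.1 pos [ 0.2807 -0.5584  0.2063] xaxis [-0.  0. -1.] jaw now -63.3 q6 -0.12 F [-0.1 -0.1 -0.4] open 0.0855
turn deg 4.69 units 0.0521 rows>= 0.6547523991454939 | shift units [ 0.7611  1.0815 -0.9862] mm [ 190.3  270.4 -246.5]
```

Emit:
move_arm --increments '[[[0,0,0,0.052],[0,0.08,-0.072,0],[0,0.08,-0.072,0],[0,0.08,-0.072,0],[0,0.08,-0.072,0],[0,0.08,-0.072,0],[0,0.08,-0.072,0],[0,0.08,-0.072,0],[0,0.08,-0.072,0],[0,0.08,-0.072,0],[0,0.08,-0.072,0],[0,0.08,-0.072,0],[0,0.08,-0.072,0],[0.05,0.06,-0.06,0],[0.05,0.06,-0.06,0],[0,0,0,0],[0,0,0,0]]]' --gripper 0.3 --squeeze 30

```text
t: 3.52
tool_pos: [0.4386, -0.2283, 0.1806]
tool_rot: [0.92, 1.369, -0.921]
contact_force: [-0.3, 0.1, 0.1]
opening: 0.0598
```

```bash
python3 - <<'E'
from h import *
im=img('wrist'); W=cloud(im); save(im,'w1.png')
r=ctrl.trace('wrist','long_strip')
for x in r:
    m=x['region']&(W[...,2]<.02)&(W[...,2]>.003); P=W[m][:,:2].astype(np.float32)*1000
    print(x['score'],cv2.minAreaRect(P),np.median(W[m],0),im['pixels'][m].mean(0))
to([.439,-.2285,.02],112)
E
```

```text
0.81 ((440.21966552734375, -230.90335083007812), (134.47381591796875, 35.95188522338867), 22.415302276611328) [ 0.44585046 -0.22907032  0.00877207] [137.45061089 141.99192379 153.09442949]
0.56 ((266.38433837890625, -319.8077392578125), (134.96707153320312, 37.454341888427734), 75.05220794677734) [ 0.26883281 -0.31655453  0.00891975] [ 13.25947612  47.20246533 124.71956857]
t 3.62 pos [ 0.4389 -0.2299  0.182 ] xaxis [ 0.001 -0.001 -1.   ] jaw now -68.0 q6 0.55 F [0.3 0.3 0. ] open 0.0599
turn deg -0.01 units -0.0001 rows>= 0.0012260945098080927 | shift units [ 0.6479  0.0023 -0.0058] mm [162.    0.6  -1.4]
```

Emit:
move_arm --increments '[[[0.1,0.002,0.008,0],[0.1,0,0,0],[0.1,0,0,0],[0.1,0,0,0],[0.1,0,0,0],[0.08,0,0,0],[0.05,0,0,0],[0.02,0,0,0],[0.01,0,0,0],[0,0,0,0],[0,0,0,0]]]'

```text
t: 4.53
tool_pos: [0.4409, -0.2319, 0.0177]
tool_rot: [0.922, 1.364, -0.922]
contact_force: [-0.2, 0.0, 0.3]
opening: 0.0595
```

```bash
python3 - <<'E'
from h import *
for i in range(3): print(ctrl.get_obs()['tool_pos'],ctrl.get_obs()['contact_force']); im=img('wrist')
save(im,'w2.png')
E
```

```text
[ 0.4409164  -0.23191362  0.01771744] [-0.19758551  0.0274452   0.33278158]
[ 0.44101811 -0.23183533  0.01783103] [0.29922215 0.0084089  0.60126861]
[ 0.44096759 -0.2316973   0.01775697] [ 0.61187255 -0.39566473  0.94432866]
```

View pics/w2.png

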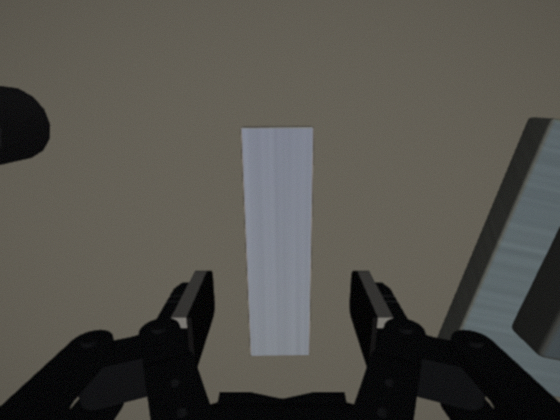

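```bash
python3 - <<'E'
from h import *
im=img('wrist');W=cloud(im); o=ctrl.get_obs()
T=im['tool_from_camera']; print(T.round(3)); K=im['K'];print(K)
for p in ([0,0,0],[.014,0,0],[.014,0,.03],[.0,0.03,0],[-.005,0,.03]):
    im2=dict(extrinsics=T,K=K); print(p,proj(im2,np.array(p)))
print(W[240,277],W[140,277],W[350,277],W[320,200], W[310,370], im['depth'][310:330,200], W[60,277])
r=ctrl.trace('wrist','long_strip')
for x in r:
    m=x['region']&(W[...,2]<.02); P=W[m][:,:2].astype(np.float32)*1000
    print(x['score'],cv2.minAreaRect(P),np.median(W[m],0))
to([.4402,-.231,.016],112.4)
E
```

```text
[[ 0.     0.308 -0.951 -0.168]
 [-0.     0.951  0.308  0.079]
 [ 1.     0.     0.     0.001]
 [ 0.     0.     0.     1.   ]]
[[353.4941028    0.         281.62540222]
 [  0.         353.4941028  214.41905882]
 [  0.           0.           1.        ]]
[0, 0, 0] (np.float64(279.9070047516874), np.float64(259.8163811997748))
[0.014, 0, 0] (np.float64(280.0297225843604), np.float64(249.04738360826317))
[0.014, 0, 0.03] (np.float64(333.6247321339636), np.float64(249.03469275290132))
[0.0, 0.03, 0] (np.float64(279.7932995490284), np.float64(204.66995931419478))
[-0.005, 0, 0.03] (np.float64(338.84133000899635), np.float64(264.03604755536503))
[ 0.44735487 -0.2272173   0.00889645] [ 0.49671313 -0.20753814  0.00985832] [ 0.38105082 -0.2536637   0.00855584] [ 0.43239987 -0.20353979  0.07447325] [ 0.46265696 -0.25622098  0.08091818] [0.12919196 0.1295955  0.12993397 0.12848821 0.12956277 0.1300363
 0.13047266 0.12953608 0.         0.1298294  0.12962124 0.12923889
 0.12938543 0.13043076 0.1299358  0.12927525 0.13028848 0.12962641
 0.12849425 0.12956105] [ 0.53092755 -0.19380277  0.00234655]
0.97 ((440.16583251953125, -230.76296997070312), (135.35189819335938, 37.39519500732422), 21.750619888305664) [ 0.45054428 -0.22728393  0.00874598]
t 4.78 pos [ 0.4406 -0.2312  0.0172] xaxis [ 0.001 -0.001 -1.   ] jaw now -68.0 q6 0.55 F [0.4 0.3 0.1] open 0.0597
turn deg -0.38 units -0.0043 rows>= 0.05359308122082821 | shift units [ 0.0047 -0.0013 -0.0013] mm [ 1.2 -0.3 -0.3]
```

```bash
python3 - <<'E'
from h import *
im=img('wrist'); im['extrinsics']=im['tool_from_camera']; C=cloud(im)
for v,u in [(273,208),(273,211),(276,357),(274,354),(290,205),(290,360),(300,370),(330,345),(300,195),(280,212),(290,212),(340,208)]: print(v,u,C[v,u].round(4))
print(cv2.cvtColor(im['pixels'],cv2.COLOR_RGB2GRAY)[260:300:4,345:375:3])
E
```

```text
273 208 [-0.0362  0.0111 -0.0296]
273 211 [-0.0335  0.0097 -0.029 ]
276 357 [-0.0398  0.0116  0.0314]
274 354 [-0.0369  0.011   0.0308]
290 205 [-0.0464  0.009  -0.0289]
290 360 [-0.0484  0.0102  0.0309]
300 370 [-0.0573  0.0113  0.0326]
330 345 [ 0.0172 -0.0556  0.04  ]
300 195 [-0.0587  0.0121 -0.0297]
280 212 [-0.0316  0.0053 -0.0292]
290 212 [-0.034   0.0019 -0.029 ]
340 208 [ 0.0161 -0.0621 -0.0447]
[[ 99  99  98  97  98  96  96  96  98  97]
 [ 97  97  96  96  98  96 100  94  95  97]
 [ 98  97  98  97  99  96  95 100  99  97]
 [ 97  97  72   3  23  50  50  48  63  99]
 [ 99  96  54   3   1  42  51  52  50  83]
 [ 95  97  38   6   5  15  51  52  50  51]
 [ 97  98  22   5   3   1  37  52  52  47]
 [ 97  98  19   5   5   3  11  50  50  53]
 [ 94  96  16   3   3   7   4  28  50  49]
 [ 95  91  11   6   5   8   3   6  44  51]]
```

Emit:
move_arm --increments '[[[0,0,0,0],[0,0,0,0],[0,0,0,0],[0,0,0,0],[0,0,0,0],[0,0,0,0]]]' --gripper 0.65 --squeeze 25

```text
t: 5.33
tool_pos: [0.44, -0.2308, 0.0163]
tool_rot: [0.922, 1.367, -0.922]
contact_force: [-0.3, 1.8, 0.5]
opening: 0.0301
```

```bash
python3 - <<'E'
from h import *
im=img('wrist'); W=cloud(im); save(im,'w3.png'); print(ctrl.get_obs()['contact_force'],ctrl.get_obs()['opening'],ctrl.get_obs()['tool_pos'])
E
```

```text
[ 0.47369256 -0.06243895 -0.52232969] 0.02975542989370939 [ 0.44002268 -0.23076459  0.01624177]
```

View pics/w3.png

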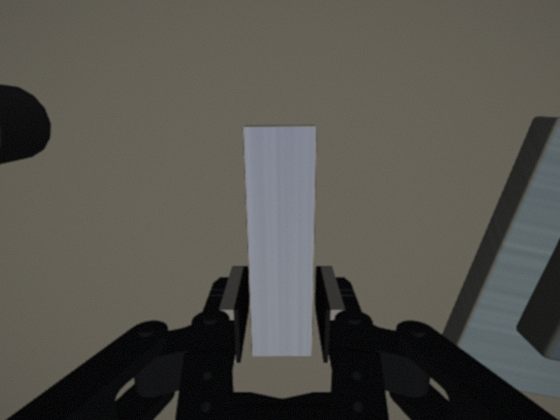

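```bash
python3 - <<'E'
from h import *
im=img('wrist'); im['extrinsics']=im['tool_from_camera']; C=cloud(im)
for u in (236,240,246,320,324,330):
  print(u,[C[v,u].round(4).tolist() for v in (268,275,285,300)])
to([.4402,-.231,.016],112.4)
E
```

```text
236 [[-0.0323, 0.0114, -0.0185], [-0.0386, 0.0114, -0.0177], [-0.047, 0.0115, -0.0167], [-0.057, 0.0111, -0.0155]]
240 [[-0.0319, 0.0112, -0.0168], [-0.0384, 0.0113, -0.0161], [-0.0463, 0.0112, -0.0152], [-0.0572, 0.0112, -0.014]]
246 [[-0.0323, 0.0114, -0.0142], [-0.0352, 0.0097, -0.014], [-0.0352, 0.005, -0.0142], [-0.0384, -0.0003, -0.014]]
320 [[-0.0323, 0.0114, 0.0172], [-0.0385, 0.0114, 0.0166], [-0.0467, 0.0114, 0.0157], [-0.0476, 0.0053, 0.0159]]
324 [[-0.0328, 0.0117, 0.0189], [-0.0385, 0.0114, 0.0182], [-0.0459, 0.0109, 0.0174], [-0.0587, 0.0121, 0.0159]]
330 [[-0.0324, 0.0115, 0.0215], [-0.0392, 0.0118, 0.0206], [-0.0475, 0.0118, 0.0195], [-0.0573, 0.0113, 0.0182]]
t 5.43 pos [ 0.44   -0.2308  0.0163] xaxis [-0.  0. -1.] jaw now -68.0 q6 0.55 F [ 0.5  0.2 -1. ] open 0.0296
turn deg -0.39 units -0.0044 rows>= 0.05479536411234527 | shift units [0.0011 0.0003 0.001 ] mm [0.3 0.1 0.2]
```

Emit:
move_arm --increments '[[[-0.02,0,0,0],[0,0,0,0],[0,0,0,0],[0,0,0,0],[0.04,0,0,0],[0.04,0,0,0],[0.04,0,0,0],[0.03,0,0,0],[0,0,0,0],[0,0,0,0]]]' --gripper 0.3

```text
t: 6.27
tool_pos: [0.4392, -0.2302, -0.0175]
tool_rot: [0.922, 1.369, -0.922]
contact_force: [0.5, 0.1, 0.7]
opening: 0.0598
```

```bash
python3 - <<'E'
from h import *
im=img('wrist'); W=cloud(im); save(im,'w4.png'); print(ctrl.get_obs()['contact_force'],ctrl.get_obs()['opening'],ctrl.get_obs()['tool_pos'])
im['extrinsics']=im['tool_from_camera']; C=cloud(im)
# pad y=+11 faces: near points around the tip
m=(abs(C[...,1]-.0113)<.002)&(abs(C[...,2])<.05)&(C[...,0]<-.02); print('tip x',np.nanmax(C[...,0][m]), C[m][C[m][:,0].argmax()])
print('table/strip z',W[60,277],W[240,279])
E
```

```text
[-0.49660383 -0.68154244  0.24761779] 0.05979883360666692 [ 0.43983145 -0.23064334 -0.01668912]
tip x -0.020018996395406774 [-0.020019    0.00985067  0.04933425]
table/strip z [ 5.26390845e-01 -1.94070590e-01 -6.71967697e-05] [ 0.45910777 -0.22198485  0.00800218]
```

Emit:
move_arm --increments '[[[0.02,0,0,0],[0.02,0,0,0],[0.01,0,0,0],[0,0,0,0],[0,0,0,0]]]'

```text
t: 6.73
tool_pos: [0.4399, -0.2307, -0.0289]
tool_rot: [0.922, 1.367, -0.922]
contact_force: [0.2, -0.3, 0.7]
opening: 0.0597
```

Emit:
move_arm --increments '[[[0,0,0,0],[0,0,0,0],[0,0,0,0],[0,0,0,0],[0,0,0,0],[0,0,0,0]]]' --gripper 0.7 --squeeze 40

```text
t: 7.23
tool_pos: [0.4421, -0.232, -0.0258]
tool_rot: [0.922, 1.363, -0.921]
contact_force: [-1.5, 1.3, 11.6]
opening: 0.0344
```

```bash
python3 - <<'E'
from h import *
im=img('wrist'); W=cloud(im); print(ctrl.get_obs()['contact_force'],ctrl.get_obs()['opening'],ctrl.get_obs()['tool_pos'])
E
```

```text
[-1.31516938  2.18492483 11.67341352] 0.035254119266018825 [ 0.44211812 -0.23204581 -0.02580022]
```

Emit:
move_arm --increments '[[[-0.01,0,0,0],[-0.01,0,0,0],[-0.02,0,0,0],[-0.06,0,0,0],[-0.1,0,0,0],[-0.1,0,0,0],[-0.1,0,0,0],[-0.1,0,0,0],[-0.1,0,0,0],[-0.02,0,0,0],[0,0,0,0]]]' --gripper 0.75 --squeeze 45

```text
t: 8.2
tool_pos: [0.4412, -0.2317, 0.1284]
tool_rot: [0.921, 1.362, -0.921]
contact_force: [0.8, 0.4, -1.1]
opening: 0.0344
```

```bash
python3 - <<'E'
from h import *
im=img('wrist'); W=cloud(im); save(im,'w5.png')
T=im['tool_from_camera']; im['extrinsics']=T; C=cloud(im)
r=ctrl.trace('wrist','long_strip')
for x in r[:2]:
    m=x['region']; c=C[m]; c=c[(c[:,0]<.1)]; print(x['score'],len(c),np.median(c,0))
    if len(c)>20: print(c.min(0),c.max(0), cv2.minAreaRect(c[:,1:].astype(np.float32)*1000))
    if len(c)>20:
        A=np.c_[c[:,1:],np.ones(len(c))]; print('plane x=',np.linalg.lstsq(A,c[:,0],rcond=None)[0])
to([.526,.128,.1],1)
E
```

```text
0.94 21703 [-0.03445063  0.01811175  0.00069257]
[-0.03660453 -0.05656003 -0.01712553] [-0.02643247  0.06664504  0.01885509] ((5.040866851806641, 0.868438720703125), (123.202392578125, 35.96659469604492), 0.013713997788727283)
plane x= [ 0.00401463  0.00219757 -0.03448378]
0.82 3 [-0.03441474 -0.03953461 -0.01702069]
t 8.3 pos [ 0.4393 -0.2302  0.1247] xaxis [-0.002  0.001 -1.   ] jaw now -68.0 q6 0.55 F [-1.   0.2 -1.2] open 0.0344
turn deg -68.99 units -0.7666 rows>= 9.635875659643368 | shift units [0.1002 1.4266 0.3721] mm [ 25.  356.6  93. ]
```

View pics/w5.png

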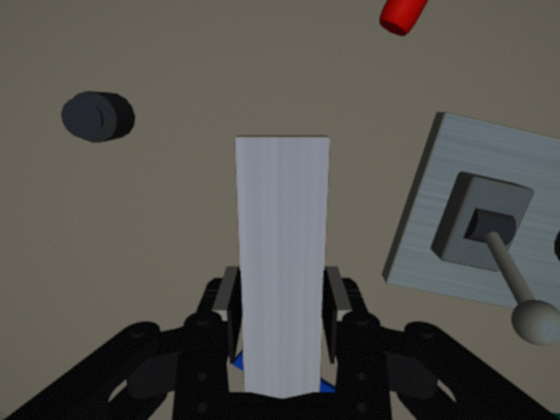

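```bash
python3 - <<'E'
from h import *
im=dict(np.load('top.npz')); W=cloud(im); z=W[...,2]; p=im['pixels']
g=p.min(2)
sub=(slice(175,240),slice(190,255))
m=np.zeros(z.shape,bool); m[sub]=True
f=m&(z<.022)&(z>.004)&(g>125)
f=cv2.morphologyEx(f.astype(np.uint8),cv2.MORPH_OPEN,np.ones((5,5)))>0
P=W[f][:,:2].astype(np.float32)*1000; print('floor',cv2.minAreaRect(P),P.min(0),P.max(0),np.percentile(P,[1,99],axis=0),np.median(z[f]))
q=m&(z>.054)&(z<.068)&(W[...,0]<.5); Q=W[q]; print('panel top',Q.min(0),Q.max(0)); print(cv2.minAreaRect(Q[:,:2].astype(np.float32)*1000))
# profile along x at y~.128
c=222
for r in range(180,238,1): print(r,W[r,c].round(3),p[r,c].tolist(),end=' ; ')
print()
for c in range(190,255,1): print(c,W[205,c].round(3)[1:],g[205,c],end=' ; ')
E
```

```text
floor ((534.8102416992188, 127.80099487304688), (156.55421447753906, 117.31620788574219), 88.39256286621094) [474.32773   50.256092] [594.54517 206.3435 ] [[478.14449738  50.82965858]
 [592.86673279 203.68715103]] 0.012813604323349992
panel top [0.44216192 0.03973153 0.05403619] [0.49791791 0.21558349 0.06798085]
((467.8817443847656, 126.97154235839844), (176.4806671142578, 52.5172119140625), 87.30046081542969)
180 [0.606 0.117 0.077] [101, 108, 114] ; 181 [0.602 0.116 0.083] [91, 99, 103] ; 182 [0.599 0.116 0.081] [79, 78, 68] ; 183 [ 0.61   0.128 -0.002] [130, 128, 121] ; 184 [0.597 0.12  0.055] [153, 155, 156] ; 185 [0.594 0.121 0.049] [147, 151, 156] ; 186 [0.594 0.123 0.029] [81, 79, 75] ; 187 [0.592 0.125 0.019] [120, 122, 125] ; 188 [0.591 0.126 0.008] [161, 167, 173] ; 189 [0.587 0.125 0.012] [157, 162, 167] ; 190 [0.583 0.125 0.011] [155, 159, 165] ; 191 [0.579 0.125 0.016] [154, 157, 164] ; 192 [0.576 0.125 0.012] [157, 161, 167] ; 193 [0.573 0.125 0.015] [156, 160, 166] ; 194 [0.569 0.124 0.018] [156, 160, 166] ; 195 [0.566 0.125 0.017] [155, 159, 166] ; 196 [0.563 0.125 0
[... 2617 characters left out ...]
 156 ; 226 [0.111 0.015] 154 ; 227 [nan nan] 156 ; 228 [0.105 0.014] 156 ; 229 [0.102 0.008] 156 ; 230 [0.097 0.017] 157 ; 231 [0.095 0.012] 156 ; 232 [0.091 0.015] 156 ; 233 [0.087 0.018] 157 ; 234 [0.085 0.011] 157 ; 235 [0.081 0.013] 157 ; 236 [0.078 0.006] 157 ; 237 [0.074 0.013] 157 ; 238 [0.07 0.02] 157 ; 239 [0.068 0.012] 157 ; 240 [0.064 0.011] 156 ; 241 [0.061 0.016] 157 ; 242 [0.057 0.02 ] 157 ; 243 [0.055 0.008] 159 ; 244 [0.051 0.012] 157 ; 245 [0.044 0.051] 158 ; 246 [0.042 0.042] 123 ; 247 [0.042 0.001] 104 ; 248 [0.038 0.004] 123 ; 249 [0.035 0.004] 126 ; 250 [ 0.032 -0.002] 126 ; 251 [0.028 0.001] 125 ; 252 [ 0.025 -0.002] 125 ; 253 [0.021 0.003] 126 ; 254 [0.018 0.001] 127 ;
```

Emit:
move_arm --increments '[[[0,0,0,-0.0747],[0,0,0,-0.0747],[0,0,0,-0.0747],[0,0,0,-0.0747],[0,0,0,-0.0747],[0,0,0,-0.0747],[0,0,0,-0.0747],[0,0,0,-0.0747],[0,0,0,-0.0747],[0,0,0,-0.0747],[0,0,0,0]]]'

```text
t: 9.22
tool_pos: [0.4386, -0.2298, 0.1233]
tool_rot: [0.011, 1.575, -0.007]
contact_force: [-0.6, -0.1, -1.5]
opening: 0.0345
```

Emit:
move_arm --increments '[[[0,0.05,0,0],[0,0.1,0,0],[0,0.1,0,0],[0,0.1,0,0],[0,0.1,0,0],[0,0.1,0,0],[0,0.1,0,0],[0,0.1,0,0],[0,0.1,0,0],[0,0.1,0.04,0],[0,0.1,0.04,0],[0,0.1,0.05,0],[0,0.1,0.05,0],[0,0.1,0.05,0],[0,0.06,0.05,0],[0,0.03,0.04,0],[0,0,0.012,0],[0,0,0,0],[0,0,0,0]]]'

```text
t: 10.8
tool_pos: [0.5268, 0.1278, 0.1254]
tool_rot: [0.011, 1.573, -0.012]
contact_force: [-0.5, -0.3, -1.7]
opening: 0.0346
```

```bash
python3 - <<'E'
from h import *
im=img('wrist'); W=cloud(im); save(im,'w6.png'); to([.528,.128,-.0115],-.8)
t=img('top'); V=cloud(t); save(t,'t2.png',(150,260,170,300),5)
E
```

```text
t 10.85 pos [0.5268 0.1276 0.1256] xaxis [-0.002 -0.    -1.   ] jaw now -0.8 q6 0.12 F [ 0.2  0.2 -1.1] open 0.0346
turn deg -0.04 units -0.0004 rows>= 0.005586994805580191 | shift units [0.5484 0.0018 0.0055] mm [137.1   0.4   1.4]
```

View pics/w6.png

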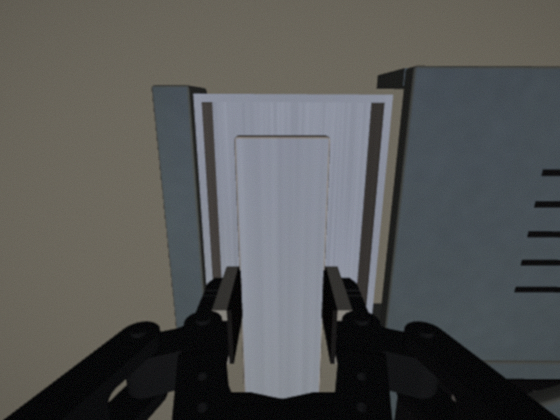

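Emit:
move_arm --increments '[[[0.06,0.002,0.005,0],[0.08,0,0,0],[0.08,0,0,0],[0.08,0,0,0],[0.06,0,0,0],[0.05,0,0,0],[0.04,0,0,0],[0.03,0,0,0],[0.02,0,0,0],[0.01,0,0,0],[0.01,0,0,0],[0,0,0,0],[0,0,0,0]]]'

```text
t: 11.98
tool_pos: [0.5296, 0.1286, -0.0032]
tool_rot: [0.01, 1.57, -0.01]
contact_force: [0.1, 0.1, -1.0]
opening: 0.0348
```

```bash
python3 - <<'E'
from h import *
im=img('wrist'); W=cloud(im); to([.528,.128,-.0125],-.8)
for v,u in [(140,280),(240,280),(240,225),(180,225),(240,350),(100,280),(90,280)]: print(v,u,W[v,u].round(4),im['pixels'][v,u])
E
```

```text
t 12.03 pos [ 0.5296  0.1286 -0.0031] xaxis [ 0.001  0.    -1.   ] jaw now -0.8 q6 0.11 F [ 0.2  0.2 -1.8] open 0.0344
turn deg 0.04 units 0.0005 rows>= 0.005903701786413614 | shift units [ 0.0377 -0.0026 -0.0065] mm [ 9.4 -0.7 -1.6]
140 280 [0.5306 0.1927 0.0319] [121 124 137]
240 280 [0.53   0.1529 0.0322] [122 126 137]
240 225 [0.5046 0.146  0.0141] [120 125 136]
180 225 [0.5062 0.1738 0.013 ] [127 131 144]
240 350 [0.562  0.1453 0.0143] [129 135 147]
100 280 [0.5309 0.2068 0.0506] [123 127 140]
90 280 [0.531  0.2097 0.0514] [118 123 132]
```

Emit:
move_arm --increments '[[[0.012,0,0,0],[0.01,0,0,0],[0.006,0,0,0],[0.004,0,0,0],[0,0,0,0],[0,0,0,0]]]'

```text
t: 12.53
tool_pos: [0.529, 0.1285, -0.0119]
tool_rot: [0.01, 1.571, -0.01]
contact_force: [0.6, -0.6, -1.3]
opening: 0.0346
```

Emit:
move_arm --increments '[[[0.004,0,0,0],[0.004,0,0,0],[0,0,0,0],[0,0,0,0]]]'

```text
t: 12.87
tool_pos: [0.5299, 0.1286, -0.0127]
tool_rot: [0.01, 1.569, -0.01]
contact_force: [-0.9, -1.0, 5.4]
opening: 0.0342
```

Emit:
move_arm --increments '[[[0,0,0,0],[0,0,0,0],[0,0,0,0],[0,0,0,0],[0,0,0,0],[-0.03,0,0,0],[-0.06,0,0,0],[-0.1,0,0,0],[-0.1,0,0,0],[-0.1,0,0,0],[-0.1,0,0,0],[-0.06,0,0,0],[0,0,0,0]]]' --gripper 0.35

```text
t: 13.95
tool_pos: [0.5321, 0.1289, 0.1292]
tool_rot: [0.011, 1.562, -0.01]
contact_force: [0.4, 0.7, 0.3]
opening: 0.0554
```

```bash
python3 - <<'E'
from h import *
im=img('wrist'); W=cloud(im); save(im,'w7.png')
for x in ctrl.trace('wrist','long_strip')[:2]:
    m=x['region']; print(x['score'],np.median(W[m],0),cv2.minAreaRect(W[m][:,:2].astype(np.float32)*1000), np.percentile(W[m][:,2],[5,95]))
z=W[...,2]; q=(z>.055)&(z<.066)&(W[...,0]<.5)&(W[...,0]>.42); print('panel',np.percentile(W[q],[2,50,98],axis=0).round(4))
to([.40,.127,.0],-.8)
E
```

```text
0.57 [nan nan nan] ((530.74853515625, 124.15457916259766), (139.82850646972656, 36.587127685546875), 89.1791000366211) [nan nan]
panel [[0.4468 0.0746 0.0571]
 [0.4587 0.1543 0.0606]
 [0.4706 0.2141 0.062 ]]
t 14.05 pos [0.5294 0.1286 0.1244] xaxis [ 0.001  0.    -1.   ] jaw now -0.8 q6 0.11 F [-0.6 -0.3 -0.5] open 0.0554
turn deg 0.04 units 0.0005 rows>= 0.005727622283558513 | shift units [ 0.4968 -0.0136 -0.5181] mm [ 124.2   -3.4 -129.5]
```

View pics/w7.png

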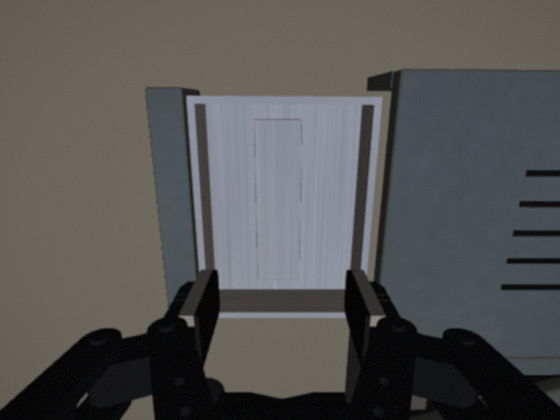

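Emit:
move_arm --increments '[[[0,0,-0.1,0],[0,-0.005,-0.12,0],[0,-0.005,-0.12,0],[0,0,-0.1,0],[0,0,-0.08,0],[0.06,0,0,0],[0.1,0,0,0],[0.1,0,0,0],[0.1,0,0,0],[0.08,0,0,0],[0.04,0,0,0],[0,0,0,0],[0,0,0,0]]]' --gripper 1

```text
t: 15.13
tool_pos: [0.3981, 0.1276, 0.0029]
tool_rot: [0.01, 1.573, -0.011]
contact_force: [-1.0, -1.0, -0.5]
opening: 0.0005
```

```bash
python3 - <<'E'
from h import *
im=img('wrist'); save(im,'w8.png'); to([.573-.0145,.127,.004],-.8)
im['extrinsics']=im['tool_from_camera']; C=cloud(im)
m=(abs(C[...,1]-.0113)<.003)&(abs(C[...,2])<.025)&(C[...,0]<-.01)&(C[...,0]>-.05); c=C[m]; print(len(c),np.percentile(c,[1,50,99],axis=0))
E
```

```text
t 15.18 pos [0.3993 0.1278 0.0041] xaxis [ 0.  0. -1.] jaw now -0.8 q6 0.15 F [ 1.1 -0.1  0.9] open -0.0004
turn deg 0.04 units 0.0004 rows>= 0.00551354235089226 | shift units [0.0007 0.0057 0.6366] mm [  0.2   1.4 159.2]
792 [[-0.04976353  0.00946998 -0.00566184]
 [-0.04052548  0.01029669  0.00060894]
 [-0.02810432  0.01100881  0.00723959]]
```

Emit:
move_arm --increments '[[[0,0,0.05,0],[0,0,0.04,0],[0,0,0.02,0],[0,0,0.02,0],[0,0,0.02,0],[0,0,0.03,0],[0,0,0.03,0],[0,0,0.03,0],[0,0,0.04,0],[0,0,0.04,0],[0,0,0.04,0],[0,0,0.04,0],[0,0,0.04,0],[0,0,0.04,0],[0,0,0.04,0],[0,0,0.03,0],[0,0,0.03,0],[0,0,0.02,0],[0,0,0,0]]]'

```text
t: 16.77
tool_pos: [0.5506, 0.1259, 0.0041]
tool_rot: [0.011, 1.569, -0.01]
contact_force: [0.2, -0.1, 0.1]
opening: -0.0002
```

```bash
python3 -c "
from h import *
to([.573-.007,.127,.004],-.8)"
```

```text
t 16.77 pos [0.5506 0.1259 0.0041] xaxis [ 0.002  0.001 -1.   ] jaw now -0.8 q6 0.11 F [ 0.2 -0.1  0.1] open -0.0002
turn deg 0.02 units 0.0003 rows>= 0.003303769828508761 | shift units [0.0005 0.0051 0.0617] mm [ 0.1  1.3 15.4]
```

Emit:
move_arm --increments '[[[0,0,0.01,0],[0,0,0.01,0],[0,0,0.01,0],[0,0,0.01,0],[0,0,0,0]]]'

```text
t: 17.18
tool_pos: [0.5595, 0.1257, 0.0039]
tool_rot: [0.011, 1.57, -0.01]
contact_force: [-0.4, 0.9, 0.1]
opening: 0.0
```

Emit:
move_arm --increments '[[[0,0,0.01,0],[0,0,0.01,0],[0,0,0,0]]]'

```text
t: 17.43
tool_pos: [0.5617, 0.1257, 0.0037]
tool_rot: [0.01, 1.577, -0.011]
contact_force: [-10.8, 0.8, 9.0]
opening: -0.0002
```

Emit:
move_arm --increments '[[[0,0,0.008,0],[0,0,0,0]]]'

```text
t: 17.6
tool_pos: [0.5616, 0.1257, 0.0037]
tool_rot: [0.01, 1.583, -0.011]
contact_force: [-17.7, -0.6, 15.0]
opening: 0.0002
```

Emit:
move_arm --increments '[[[0,0,-0.02,0],[0,0,-0.06,0],[0,0,-0.1,0],[0,0,-0.1,0],[-0.1,0,-0.1,0],[-0.12,0,-0.1,0],[-0.12,0,-0.1,0],[-0.12,0,0,0],[-0.12,0,0,0],[-0.1,0,0,0],[0,0,0,0]]]'

```text
t: 18.52
tool_pos: [0.425, 0.128, 0.181]
tool_rot: [0.012, 1.558, -0.009]
contact_force: [0.1, -0.2, 0.8]
opening: 0.0002
```

```bash
python3 - <<'E'
from h import *
im=img('wrist'); W=cloud(im); save(im,'w9.png'); z=W[...,2]
to([0.47,-.055,.2],90)
def pr(lo,hi,y0,y1,x0=.4,x1=.75):
    q=(z>lo)&(z<hi)&(W[...,1]>y0)&(W[...,1]<y1)&(W[...,0]>x0)&(W[...,0]<x1); print(q.sum(),np.percentile(W[q],[1,50,99],axis=0).round(4) if q.sum() else '')
pr(.055,.066,.04,.22); pr(.074,.088,.04,.22)
im=img('top'); W=cloud(im); z=W[...,2]; save(im,'t3.png',(110,260,160,320),4)
pr(.055,.066,.04,.22); pr(.074,.088,.04,.22)
im=img('scene');save(im,'s3.png',(160,330,260,440),4)
E
```

```text
t 18.57 pos [0.4237 0.1278 0.1779] xaxis [ 0.009  0.001 -1.   ] jaw now -0.8 q6 0.14 F [-0.7  0.5 -0.3] open 0.0001
turn deg 89.24 units 0.9915 rows>= 12.463282992674285 | shift units [-0.0873  0.186   0.7309] mm [-21.8  46.5 182.7]
6202 [[0.5751 0.0424 0.0555]
 [0.587  0.1395 0.0603]
 [0.6021 0.215  0.0645]]
13649 [[0.5993 0.0417 0.0748]
 [0.6211 0.1234 0.0804]
 [0.6609 0.2176 0.082 ]]
374 [[0.5751 0.0406 0.0554]
 [0.5862 0.129  0.0598]
 [0.5999 0.2139 0.0655]]
2444 [[0.5993 0.0425 0.0744]
 [0.6739 0.13   0.0801]
 [0.748  0.2181 0.0866]]
```

View pics/w9.png

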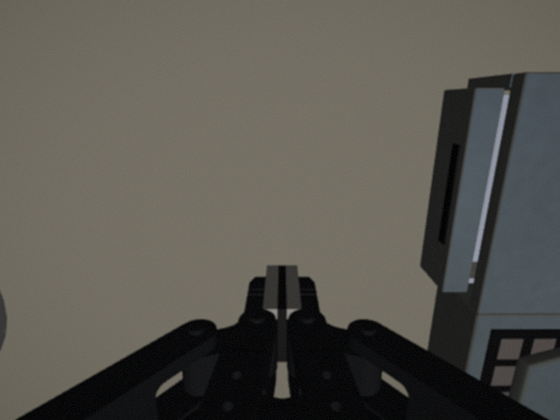

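```bash
python3 - <<'E'
from h import *
im=img('wrist'); W=cloud(im); p=im['pixels']
for v in (130,200,250):
    print([(u,W[v,u].round(3).tolist(),int(p[v,u].mean())) for u in range(440,530,4)])
E
```

```text
[(440, [0.572, 0.177, 0.001], 106), (444, [0.576, 0.177, -0.001], 106), (448, [0.579, 0.177, 0.001], 96), (452, [0.577, 0.178, 0.013], 28), (456, [0.577, 0.178, 0.021], 29), (460, [0.577, 0.179, 0.028], 31), (464, [0.577, 0.179, 0.035], 29), (468, [0.577, 0.18, 0.041], 31), (472, [0.578, 0.18, 0.047], 30), (476, [0.577, 0.181, 0.054], 29), (480, [0.577, 0.181, 0.059], 39), (484, [0.58, 0.181, 0.061], 83), (488, [0.583, 0.181, 0.061], 85), (492, [0.586, 0.181, 0.061], 84), (496, [0.589, 0.181, 0.06], 85), (500, [0.592, 0.181, 0.061], 81), (504, [0.596, 0.181, 0.059], 83), (508, [0.598, 0.181, 0.061], 84), (512, [0.631, 0.177, 0.014], 143), (516, [0.635, 0.177, 0.013], 127), (520, [0.602, 0.182, 0.069], 28), (524, [0.602, 0.182, 0.074], 28), (528, [0.602, 0.182, 0.078], 37)]
[(440, [0.576, 0.111, 0.009], 33), (444, [0.577, 0.113, 0.017], 30), (448, [0.576, 0.115, 0.025], 29), (452, [0.576, 0.118, 0.034], 29), (456, [0.574, 0.121, 0.044], 4), (460, [0.576, 0.122, 0.048], 2), (464, [0.576, 0.123, 0.054], 28), (468, [0.577, 0.125, 0.059], 48), (472, [0.58, 0.125, 0.059], 88), (476, [0.583
[... 518 characters left out ...]
), (448, [0.576, 0.071, 0.04], 32), (452, [0.575, 0.074, 0.047], 31), (456, [0.575, 0.077, 0.054], 30), (460, [0.576, 0.08, 0.061], 58), (464, [0.579, 0.08, 0.061], 84), (468, [0.582, 0.08, 0.061], 84), (472, [0.586, 0.08, 0.061], 84), (476, [0.589, 0.08, 0.06], 83), (480, [0.593, 0.08, 0.061], 85), (484, [0.596, 0.08, 0.062], 84), (488, [0.629, 0.059, 0.014], 145), (492, [0.6, 0.082, 0.065], 101), (496, [0.599, 0.085, 0.072], 30), (500, [0.6, 0.087, 0.076], 28), (504, [0.601, 0.088, 0.08], 61), (508, [0.603, 0.089, 0.081], 83), (512, [0.607, 0.088, 0.08], 80), (516, [0.61, 0.088, 0.08], 81), (520, [0.613, 0.088, 0.08], 77), (524, [0.616, 0.089, 0.081], 81), (528, [0.619, 0.088, 0.081], 79)]
```

View pics/t3.png

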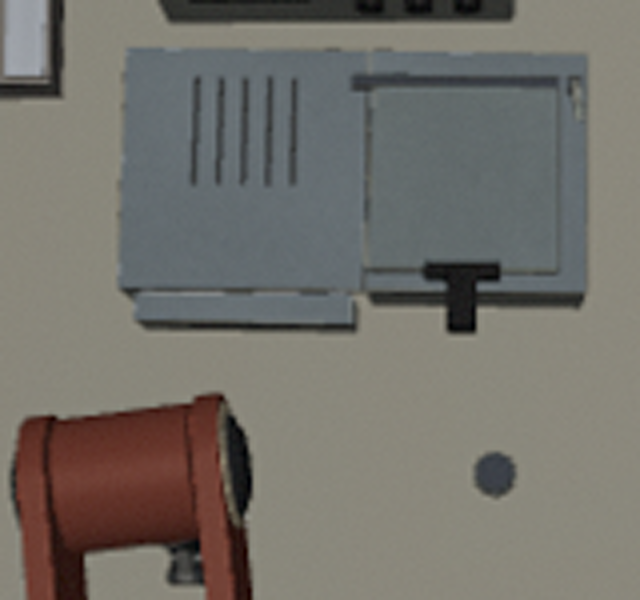

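Emit:
move_arm --increments '[[[0,0,0,0.077],[0,0,0,0.077],[0,0,0,0.077],[0,0,0,0.077],[0,0,0,0.077],[0,0,0,0.077],[0,0,0,0.077],[0,0,0,0.077],[0,0,0,0.077],[0,0,0,0.077],[0,0,0,0.077],[0,0,0,0.077],[0,0,0,0.076],[0,0,0,0]]]'

```text
t: 19.88
tool_pos: [0.4201, 0.1273, 0.1716]
tool_rot: [1.218, 1.204, -1.223]
contact_force: [0.8, 0.3, -1.2]
opening: 0.0001
```

Emit:
move_arm --increments '[[[0.05,0.1,0,0],[0.1,0.12,0,0],[0.12,0.12,0,0],[0.12,0.09,0,0],[0.12,0,0,0],[0.08,0,0,0],[0.05,0,0,0],[0,0.04,0,0],[0,0.03,0,0],[0,0.02,0,0],[0,0.02,0,0],[0,0.01,0,0],[0,0,0,0]]]'

```text
t: 20.97
tool_pos: [0.5598, 0.1257, 0.016]
tool_rot: [1.221, 1.201, -1.217]
contact_force: [-0.4, 0.0, 0.0]
opening: -0.0
```

```bash
python3 -c "
from h import *
to([.566,.127,.016],89.2)"
```

```text
t 20.97 pos [0.5598 0.1257 0.016 ] xaxis [ 0.003  0.    -1.   ] jaw now -90.8 q6 1.68 F [-0.4  0.   0. ] open -0.0
turn deg 0.04 units 0.0005 rows>= 0.006185630120805333 | shift units [-0.      0.0247 -0.0055] mm [-0.   6.2 -1.4]
```

Emit:
move_arm --increments '[[[0,0.01,0,0],[0,0.01,0,0],[0,0.005,0,0],[0,0,0,0]]]'

```text
t: 21.3
tool_pos: [0.5645, 0.1256, 0.0145]
tool_rot: [1.219, 1.203, -1.219]
contact_force: [-0.1, 0.1, 0.2]
opening: 0.0001
```

Emit:
move_arm --increments '[[[0,0.008,0,0],[0,0,0,0]]]'

```text
t: 21.47
tool_pos: [0.5647, 0.1256, 0.0141]
tool_rot: [1.217, 1.206, -1.222]
contact_force: [-4.8, -0.1, 5.1]
opening: -0.0002
```

Emit:
move_arm --increments '[[[0,0.006,0,0],[0,0,0,0]]]'

```text
t: 21.63
tool_pos: [0.5646, 0.1255, 0.0141]
tool_rot: [1.214, 1.209, -1.225]
contact_force: [-12.0, -0.1, 9.0]
opening: 0.0005
```

Emit:
move_arm --increments '[[[0,-0.06,0,0],[0,-0.08,0,0],[-0.12,0,0,0],[-0.15,0,0,0],[-0.15,0,0,0],[-0.15,0,0.1,0],[-0.15,0,0.12,0],[0,0,0.12,0],[0,0,0.12,0],[0,0,0.12,0],[0,0,0.1,0],[0,0,0.04,0],[0,0,0,0],[0,0,0,0]]]' --gripper 0.35

```text
t: 22.8
tool_pos: [0.5304, -0.0479, 0.1864]
tool_rot: [1.22, 1.203, -1.219]
contact_force: [0.6, 0.1, 1.0]
opening: 0.0555
```

```bash
python3 - <<'E'
from h import *
im=img('wrist'); W=cloud(im); save(im,'w10.png'); z=W[...,2]; p=im['pixels']
to([.56,-.055,.12],89.2)
rs=ctrl.trace('wrist','screen'); m=rs[0]['region']; print(rs[0]['score'],m.sum())
P=W[m&(z>.07)];P=P[~np.isnan(P).any(1)]; Q=P
for _ in range(8):
    u,s,v=np.linalg.svd((Q-Q.mean(0))[::5],full_matrices=False); n=v[2]; c=Q.mean(0); Q=P[abs((P-c)@n)<.004]
n*=np.sign(n[2]); print('n',n,'deg',np.degrees(np.arctan2(n[0],n[2])),'yaw',np.degrees(np.arctan2(n[1],n[0])),c,Q.min(0),Q.max(0),len(Q))
d=(p.max(2)<40)&(W[...,0]>.5)&(W[...,0]<.68)&(abs(W[...,1]+.055)<.05)&(z>.1)&(z<.2)
D=W[d]; print('dark',len(D),D.min(0),D.max(0))
for x0 in np.arange(.54,.62,.008):
    s=D[abs(D[:,0]-x0)<.004]; 
    if len(s)>5: print(round(x0,3),np.percentile(s[:,1],[3,97]).round(4),np.percentile(s[:,2],[5,50,95]).round(4),len(s))
E
```

```text
t 22.85 pos [ 0.5304 -0.0473  0.1864] xaxis [-0.     0.001 -1.   ] jaw now -90.7 q6 1.35 F [-0.3  0.2  0.2] open 0.0554
turn deg 0.06 units 0.0006 rows>= 0.008119582857956598 | shift units [0.2654 0.1189 0.0293] mm [66.4 29.7  7.3]
0.77 32640
n [ 0.30169469 -0.00555043  0.95338843] deg 17.559698062611236 yaw -1.0539806774597331 [ 0.62862156 -0.05697946  0.13317491] [ 0.55725371 -0.13271498  0.11878459] [0.66629745 0.01774602 0.15725825] 31961
dark 5098 [ 0.55800755 -0.10485601  0.13220994] [ 0.61088154 -0.00558946  0.15725825]
0.556 [-0.0654 -0.0462] [0.154  0.1551 0.1561] 105
0.564 [-0.066  -0.0451] [0.153  0.1546 0.1561] 546
0.572 [-0.0662 -0.0452] [0.1505 0.1523 0.154 ] 574
0.58 [-0.0663 -0.0453] [0.1483 0.1499 0.1516] 560
0.588 [-0.0666 -0.0455] [0.1459 0.1476 0.1492] 579
0.596 [-0.0821 -0.0326] [0.135  0.1448 0.1468] 795
0.604 [-0.0851 -0.0282] [0.1392 0.1414 0.1441] 1516
0.612 [-0.083 -0.029] [0.1381 0.1395 0.1406] 423
```

View pics/w10.png

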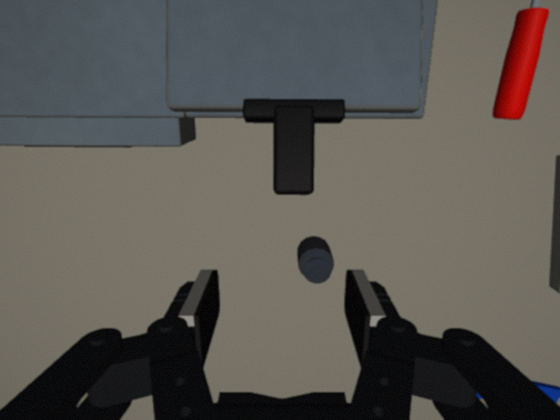

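Emit:
move_arm --increments '[[[0,0.06,0.015,0],[0,0.06,0.016,0],[0,0.04,0,0],[0.08,0,0,0],[0.1,0,0,0],[0.08,0,0,0],[0.05,0,0,0],[0.025,0,0,0],[0,0,0,0],[0,0,0,0]]]'

```text
t: 23.73
tool_pos: [0.5708, -0.0561, 0.1035]
tool_rot: [1.219, 1.202, -1.218]
contact_force: [-0.0, -0.1, -0.4]
opening: 0.0555
```

```bash
python3 - <<'E'
from h import *
im=img('wrist'); W=cloud(im); save(im,'w11.png'); z=W[...,2]; p=im['pixels']
to([.5703,-.0558,.1024],89.2)
im['extrinsics']=im['tool_from_camera']; C=cloud(im)
d=(p.max(2)<45)&(abs(C[...,2])<.02)&(C[...,0]<.0)&(C[...,0]>-.08)&(W[...,0]>.5)&(W[...,0]<.6)
D=C[d]; print(len(D),np.percentile(D,[2,50,98],axis=0).round(4)); print(W[d].min(0),W[d].max(0))
E
```

```text
t 23.78 pos [ 0.5713 -0.0564  0.1042] xaxis [ 0.002 -0.    -1.   ] jaw now -90.7 q6 1.36 F [-0.4  0.7  0.8] open 0.0557
turn deg 0.06 units 0.0006 rows>= 0.00777557512888579 | shift units [ 0.0074 -0.0041 -0.0022] mm [ 1.8 -1.  -0.6]
6251 [[-0.0523 -0.0103 -0.0111]
 [-0.0466  0.0092 -0.    ]
 [-0.0406  0.0285  0.0109]]
[ 0.55706129 -0.07624648  0.14027644] [ 0.59999721 -0.04403418  0.15708394]
```

Emit:
move_arm --increments '[[[0,0,0,0],[0,0,0,0],[0,0,0,0],[0,0,0,0],[0,0,0,0],[0,0,0,0]]]' --gripper 0.85 --squeeze 40

```text
t: 24.28
tool_pos: [0.571, -0.0552, 0.1041]
tool_rot: [1.222, 1.203, -1.217]
contact_force: [-0.5, 4.9, 2.1]
opening: 0.0231
```

```bash
python3 - <<'E'
from h import *
to([.5703,-.0558,.1024],89.2)
a=np.radians(np.linspace(16.4,60,19)); x=-.203*np.cos(a); z=.203*np.sin(a)
print(np.c_[-np.diff(z)/.25,np.diff(x)/.25].round(3).tolist(), (x[-1]-x[0]),(z[-1]-z[0]))
E
```

```text
t 24.28 pos [ 0.571  -0.0552  0.1041] xaxis [ 0.002  0.002 -1.   ] jaw now -90.8 q6 1.36 F [-0.5  4.9  2.1] open 0.0231
turn deg 0.01 units 0.0002 rows>= 0.00205118398630837 | shift units [ 0.0067 -0.003   0.0024] mm [ 1.7 -0.7  0.6]
[[-0.033, 0.01], [-0.032, 0.012], [-0.032, 0.013], [-0.031, 0.014], [-0.031, 0.016], [-0.03, 0.017], [-0.029, 0.018], [-0.028, 0.019], [-0.027, 0.021], [-0.027, 0.022], [-0.026, 0.023], [-0.025, 0.024], [-0.024, 0.025], [-0.022, 0.026], [-0.021, 0.027], [-0.02, 0.028], [-0.019, 0.029], [-0.018, 0.029]] 0.09324073683163164 0.11848784122913714
```

Emit:
move_arm --increments '[[[-0.016,0.005,0,0],[-0.017,0.005,0,0],[-0.032,0.012,0,0],[-0.032,0.013,0,0],[-0.031,0.014,0,0],[-0.031,0.016,0,0],[0,0,0,0]]]'

```text
t: 24.87
tool_pos: [0.5863, -0.0555, 0.142]
tool_rot: [1.22, 1.206, -1.219]
contact_force: [1.7, 5.0, -5.3]
opening: 0.0232
```

Emit:
move_arm --increments '[[[-0.03,0.017,0,0],[-0.029,0.018,0,0],[-0.028,0.019,0,0],[-0.027,0.021,0,0],[-0.027,0.022,0,0],[-0.026,0.023,0,0],[0,0,0,0]]]'

```text
t: 25.45
tool_pos: [0.617, -0.0561, 0.1847]
tool_rot: [1.22, 1.205, -1.219]
contact_force: [1.2, 5.9, -5.3]
opening: 0.0228
```

Emit:
move_arm --increments '[[[-0.025,0.024,0,0],[-0.024,0.025,0,0],[-0.022,0.026,0,0],[-0.021,0.027,0,0],[-0.02,0.028,0,0],[-0.019,0.029,0,0],[-0.012,0.02,0,0],[0,0,0,0],[0,0,0,0]]]'

```text
t: 26.2
tool_pos: [0.6609, -0.0569, 0.22]
tool_rot: [1.218, 1.206, -1.22]
contact_force: [-0.6, 5.5, -6.5]
opening: 0.0231
```

```bash
cat > lid.py <<'E'
from h import *
def fit(P,n=8,tol=.004):
    Q=P
    for _ in range(n):
        c=np.median(Q,0); u,s,v=np.linalg.svd((Q-Q.mean(0))[::3],full_matrices=False); nn=v[2]; c=Q.mean(0); Q=P[abs((P-c)@nn)<tol]
    return nn*np.sign(nn[2]),c,Q
def pl(cam):
    im=img(cam); W=cloud(im); rs=ctrl.trace(cam,'screen')
    save(im,cam+'_lid.png')
    if not rs: print(cam,'none'); return
    m=cv2.erode(rs[0]['region'].astype(np.uint8),np.ones((3,3)))>0
    P=W[m]; P=P[~np.isnan(P).any(1)]; P=P[P[:,2]>.1]
    n,c,Q=fit(P); print(cam,round(rs[0]['score'],2),len(P),len(Q),'ang',np.degrees(np.arctan2(n[0],n[2])).round(2),'n',n.round(3),'c',c.round(3),'x',Q[:,0].min().round(3),Q[:,0].max().round(3),'z',Q[:,2].min().round(3),Q[:,2].max().round(3),
      'line to hinge(.086): x at z=.092',(c[0]+(c[2]-.092)*n[2]/n[0]).round(4))
to([0.6625,-.057,.2208])
for c in ('wrist','top','scene'): pl(c)
E
python3 lid.py
```

```text
t 26.2 pos [ 0.6609 -0.0569  0.22  ] xaxis [-0.003  0.001 -1.   ] jaw now -90.7 q6 1.39 F [-0.6  5.5 -6.5] open 0.0231
turn deg 0 units 0.0 rows>= 0.0 | shift units [-0.0034  0.0064  0.0001] mm [-0.9  1.6  0. ]
wrist 0.82 52386 50465 ang 57.26 n [ 0.841 -0.016  0.541] c [ 0.706 -0.058  0.192] x 0.649 0.768 z 0.1 0.276 line to hinge(.086): x at z=.092 0.7697
top none
scene 0.93 2512 2457 ang 56.82 n [ 0.837 -0.015  0.547] c [ 0.718 -0.067  0.168] x 0.667 0.766 z 0.1 0.252 line to hinge(.086): x at z=.092 0.7679
```

Emit:
move_arm --increments '[[[-0.012,0.018,0,0],[-0.01,0.018,0,0],[0,0,0,0],[0,0,0,0]]]'

```text
t: 26.83
tool_pos: [0.6695, -0.0571, 0.2248]
tool_rot: [1.218, 1.206, -1.221]
contact_force: [-1.5, 5.0, -6.5]
opening: 0.0231
```

```bash
cat >> lid.py <<'E'
for cam in ('wrist','scene'):
    im=img(cam); W=cloud(im)
    m=(abs(W[...,1]+.1445)<.006)&(W[...,2]>.1)&(W[...,2]<.18)&(W[...,0]>.65)&(W[...,0]<.8)
    P=W[m]; print(cam,'bar pts',len(P))
    if len(P)>15:
        # upper envelope line in xz
        l=cv2.fitLine((P[:,[0,2]]*1000).astype(np.float32),cv2.DIST_HUBER,0,.01,.01).ravel(); print('bar ang',np.degrees(np.arctan(-l[1]/l[0])),P.min(0),P.max(0))
E
python3 lid.py
```

```text
t 26.83 pos [ 0.6695 -0.0571  0.2248] xaxis [-0.003  0.001 -1.   ] jaw now -90.7 q6 1.39 F [-1.5  5.  -6.5] open 0.0231
turn deg 0 units 0.0 rows>= 0.0 | shift units [ 0.0161 -0.0278 -0.0001] mm [ 4. -7. -0.]
wrist 0.79 49619 47485 ang 59.9 n [ 0.865 -0.017  0.501] c [ 0.71  -0.058  0.195] x 0.658 0.767 z 0.1 0.281 line to hinge(.086): x at z=.092 0.7699
top 0.69 20 19 ang 56.84 n [ 0.837 -0.006  0.547] c [ 0.66  -0.061  0.262] x 0.649 0.745 z 0.133 0.278 line to hinge(.086): x at z=.092 0.7715
scene 0.92 2534 2456 ang 59.44 n [ 0.861 -0.019  0.508] c [ 0.722 -0.067  0.17 ] x 0.676 0.767 z 0.1 0.256 line to hinge(.086): x at z=.092 0.768
wrist bar pts 1184
bar ang 58.068462 [ 0.71548957 -0.1500933   0.10003044] [ 0.76451425 -0.14308649  0.1687047 ]
scene bar pts 83
bar ang 57.21834 [ 0.71578944 -0.15049268  0.10046337] [ 0.76036873 -0.14409813  0.16687934]
```

Emit:
move_arm --increments '[[[0,0,0,0],[0,0,0,0],[0,0,0,0],[0,0,0,0],[0,0,0,0],[-0.03,0,0,0],[-0.06,0,0,0],[-0.08,0,0,0],[-0.08,0,0,0],[0,-0.06,0,0],[0,-0.08,0,0],[0,0,0,0]]]' --gripper 0.4

```text
t: 28.23
tool_pos: [0.6341, -0.0573, 0.291]
tool_rot: [1.219, 1.201, -1.218]
contact_force: [0.7, -0.2, 0.2]
opening: 0.0514
```

```bash
python3 lid.py; python3 - <<'E'
from h import *
im=img('top'); W=cloud(im); z=W[...,2]
def box(a,b,c,d): return (W[...,0]>a)&(W[...,0]<b)&(W[...,1]>c)&(W[...,1]<d)
b=(z>.028)&box(.42,.6,-.43,-.33); print('housing+lever',np.percentile(W[b],[2,50,98],axis=0).round(3))
b=(z>.10)&box(.42,.6,-.43,-.33);print('ball top pts',W[b].mean(0),W[b].min(0),W[b].max(0))
b=(z>.036)&(z<.05)&box(.45,.6,-.43,-.33);print('housing',cv2.minAreaRect(W[b][:,:2].astype(np.float32)*1000))
b=(z>.010)&(z<.027)&box(.40,.6,-.56,-.33);print('cap',cv2.minAreaRect(W[b][:,:2].astype(np.float32)*1000))
E
```

```text
t 28.23 pos [ 0.6341 -0.0573  0.291 ] xaxis [ 0.002 -0.001 -1.   ] jaw now -90.8 q6 1.38 F [ 0.7 -0.2  0.2] open 0.0514
turn deg 0 units 0.0 rows>= 0.0 | shift units [ 0.281   0.1129 -0.003 ] mm [70.2 28.2 -0.7]
wrist 0.6 26185 24267 ang 59.8 n [ 0.864 -0.017  0.503] c [ 0.712 -0.058  0.192] x 0.657 0.767 z 0.1 0.281 line to hinge(.086): x at z=.092 0.7699
housing+lever [[ 0.448 -0.402  0.031]
 [ 0.483 -0.378  0.045]
 [ 0.52  -0.353  0.131]]
ball top pts [ 0.45512004 -0.38442459  0.12582503] [ 0.44226616 -0.39865748  0.10367224] [ 0.46834226 -0.37295541  0.13515295]
housing ((487.4268798828125, -380.1717834472656), (69.79920196533203, 51.89979934692383), 9.838004112243652)
cap ((494.914306640625, -438.0052185058594), (215.8500213623047, 183.80398559570312), 89.36583709716797)
  return _methods._mean(a, axis=axis, dtype=dtype,
  ret = um.true_divide(
lid.py:5: RuntimeWarning: Mean of empty slice.
  c=np.median(Q,0); u,s,v=np.linalg.svd((Q-Q.mean(0))[::3],full_matrices=False); nn=v[2]; c=Q.mean(0); Q=P[abs((P-c)@nn)<tol]
Traceback (most recent call last):
  File "lid.py", line 16, in <module>
    for c in ('wrist','top','scene'): pl(c)
                                      ~~^^^
  File "lid.py", line 13, in pl
    n,c,Q=fit(P); print(cam,round(rs[0]['score'],2),len(P),len(Q),'ang',np.degrees(np.arctan2(n[0],n[2])).round(2),'n',n.round(3),'c',c.round(3),'x',Q[:,0].min().round(3),Q[:,0].max().round(3),'z',Q[:,2].min().round(3),Q[:,2].max().round(3),
          ~~~^^^
  File "lid.py", line 5, in fit
    c=np.median(Q,0); u,s,v=np.linalg.svd((Q-Q.mean(0))[::3],full_matrices=False); nn=v[2]; c=Q.mean(0); Q=P[abs((P-c)@nn)<tol]
                                                                                      ~^^^
IndexError: index 2 is out of bounds for axis 0 with size 0
```

Emit:
move_arm --increments '[[[0,0,0,-0.057],[0,0,0,-0.057],[0,-0.08,0.04,0],[0,-0.09,0.09,0],[0,-0.09,0.09,0],[0,-0.09,0.09,0],[0,-0.09,0.09,0],[0,-0.09,0.09,0],[0,-0.09,0.09,0],[0,-0.09,0.09,0],[0,-0.09,0.09,0],[0,-0.09,0.09,0],[0,-0.09,0.09,0],[0,-0.09,0.09,0],[0,-0.09,0.09,0],[0,-0.014,0.06,0],[0,0,0,0],[0,0,0,0]]]' --gripper 1

```text
t: 29.98
tool_pos: [0.3949, -0.3971, 0.2878]
tool_rot: [1.088, 1.283, -1.086]
contact_force: [0.3, -0.1, 1.5]
opening: -0.0
```

```bash
python3 - <<'E'
from h import *
to([.393,-.396,.072],99.5)
im=img('wrist'); W=cloud(im); z=W[...,2]
def box(a,b,c,d): return (W[...,0]>a)&(W[...,0]<b)&(W[...,1]>c)&(W[...,1]<d)
b=(z>.036)&(z<.05)&box(.45,.56,-.43,-.33);print('housing',b.sum(),cv2.minAreaRect(W[b][:,:2].astype(np.float32)*1000) if b.any() else '')
b=(z>.10)&(z<.15)&box(.42,.56,-.43,-.33);print('ball',b.sum(), np.percentile(W[b],[1,50,99],axis=0).round(4) if b.any() else '')
b=(z>.014)&(z<.022)&box(.38,.62,-.6,-.3);print('cap',b.sum(),cv2.minAreaRect(W[b][:,:2].astype(np.float32)*1000))
E
```

```text
t 29.98 pos [ 0.3949 -0.3971  0.2878] xaxis [ 0.     0.001 -1.   ] jaw now -80.6 q6 0.48 F [ 0.3 -0.1  1.5] open -0.0
turn deg -0.06 units -0.0007 rows>= 0.008266323742570964 | shift units [ 0.8631 -0.007  -0.0045] mm [215.8  -1.8  -1.1]
housing 2172 ((488.7021484375, -382.5359802246094), (69.71148681640625, 50.07823181152344), 9.426121711730957)
ball 640 [[ 0.4443 -0.4002  0.1188]
 [ 0.4569 -0.3881  0.1283]
 [ 0.4685 -0.3762  0.1327]]
cap 18769 ((507.7086181640625, -463.81243896484375), (161.3693084716797, 268.1903076171875), 10.516213417053223)
```

Emit:
move_arm --increments '[[[0.1,0,0,0],[0.13,0,0,0],[0.13,0,0,0],[0.13,0,0,0],[0.13,0,0,0],[0.12,0,0,0],[0.08,0,0,0],[0.04,0,0,0],[0,0,0,0],[0,0,0,0]]]'

```text
t: 30.87
tool_pos: [0.3954, -0.3962, 0.0736]
tool_rot: [1.085, 1.283, -1.085]
contact_force: [0.0, -0.6, 1.0]
opening: 0.0002
```

Emit:
move_arm --increments '[[[0,0.05,0,0],[0,0.03,0,0],[0,0.03,0,0],[0,0.03,0,0],[0,0.03,0,0],[0,0.03,0,0],[0,0.03,0,0],[0,0.03,0,0],[0,0.03,0,0],[0,0.03,0,0],[0,0.03,0,0],[0,0.02,0,0],[0,0,0,0]]]'

```text
t: 31.95
tool_pos: [0.4868, -0.381, 0.0728]
tool_rot: [1.086, 1.283, -1.085]
contact_force: [-0.3, -0.2, 0.2]
opening: 0.0005
```

Emit:
move_arm --increments '[[[0,0.015,0,0],[0,0.015,0,0],[0,0,0,0]]]'

```text
t: 32.2
tool_pos: [0.4935, -0.38, 0.0729]
tool_rot: [1.086, 1.283, -1.086]
contact_force: [-0.3, -0.0, 0.8]
opening: -0.0
```

Emit:
move_arm --increments '[[[0,0.01,0,0],[0,0.01,0,0],[0,0.01,0,0],[0,0,0,0]]]'

```text
t: 32.53
tool_pos: [0.501, -0.3789, 0.0731]
tool_rot: [1.086, 1.283, -1.086]
contact_force: [-0.4, 0.2, 0.5]
opening: -0.0001
```

Emit:
move_arm --increments '[[[0,0.01,0,0],[0,0.01,0,0],[0,0,0,0]]]'

```text
t: 32.78
tool_pos: [0.5048, -0.3783, 0.073]
tool_rot: [1.085, 1.285, -1.088]
contact_force: [-5.3, -0.9, 0.9]
opening: 0.0003
```

```bash
python3 - <<'E'
from h import *
to([.5055,-.378,.072],99.5)
for cam in('scene','top'):
    im=img(cam); W=cloud(im); z=W[...,2]
    rs=ctrl.trace(cam,'toggle_tip')+ctrl.trace(cam,'toggle')
    for r in rs: print(cam,round(r['score'],2),np.nanmedian(W[r['region']],0).round(3),r['pixel'])
    if cam=='scene': save(im,'s4.png',(180,350,110,320),3.6)
E
```

```text
t 32.78 pos [ 0.5048 -0.3783  0.073 ] xaxis [-0.002 -0.    -1.   ] jaw now -80.5 q6 0.65 F [-5.3 -0.9  0.9] open 0.0003
turn deg 0.02 units 0.0002 rows>= 0.0022028204028142124 | shift units [ 0.0041  0.0029 -0.0006] mm [ 1.   0.7 -0.2]
scene 0.71 [ 0.53  -0.383  0.117] [267.9, 197.2]
top 0.69 [ 0.449 -0.08   0.042] [229.6, 282.3]
```

Force is rising near the predicted stop; push slightly further to confirm.

Emit:
move_arm --increments '[[[0,0.01,0,0],[0,0,0,0]]]'

```text
t: 33.25
tool_pos: [0.505, -0.3782, 0.0729]
tool_rot: [1.083, 1.289, -1.091]
contact_force: [-13.0, -1.1, 5.0]
opening: 0.0003
```

Emit:
move_arm --increments '[[[0,0.006,0,0],[0,0,0,0]]]'

```text
t: 33.42
tool_pos: [0.505, -0.3782, 0.0729]
tool_rot: [1.082, 1.291, -1.093]
contact_force: [-18.3, -1.6, 6.2]
opening: 0.0003
```

Hard stop. Back away and check everything.

Emit:
move_arm --increments '[[[0,-0.04,0,0],[0,-0.08,0,0],[0,-0.1,0,0],[0,-0.12,0,0],[-0.12,-0.1,0,0],[-0.15,0,0,0],[-0.15,0,0,0],[-0.15,0,0,0],[-0.1,0,0,0],[0,0,0,0],[0,0,0,0]]]'

```text
t: 34.33
tool_pos: [0.4024, -0.3966, 0.2435]
tool_rot: [1.085, 1.276, -1.085]
contact_force: [-0.5, -0.6, -0.7]
opening: -0.0001
```

```bash
python3 - <<'E'
from h import *
o=ctrl.get_obs(); print(o['t'],o['tool_pos'],o['contact_force'])
im=img('wrist'); W=cloud(im); z=W[...,2]
def box(a,b,c,d): return (W[...,0]>a)&(W[...,0]<b)&(W[...,1]>c)&(W[...,1]<d)
b=(z>.10)&(z<.15)&box(.42,.58,-.43,-.33);print('ball wrist',b.sum(), np.percentile(W[b],[1,50,99],axis=0).round(4) if b.any() else '')
im=img('top');W=cloud(im); z=W[...,2]
b=(z>.10)&(z<.15)&box(.42,.58,-.43,-.33);print('ball top',b.sum(), np.percentile(W[b],[1,50,99],axis=0).round(4) if b.any() else '')
b=(z>.055)&(z<.066)&box(.5,.62,.04,.22);print('panel', np.percentile(W[b],[1,50,99],axis=0).round(4))
b=(z>.028)&(z<.06)&box(.46,.55,-.53,-.44);print('button', np.percentile(W[b],[1,50,99],axis=0).round(4))
for n in ('short_strip','weight','block','driver'):
    r=ctrl.trace('top',n)
    if r: print(n,np.nanmedian(W[r[0]['region']],0).round(3))
s=img('scene'); save(s,'s5.png',(110,330,100,430),2.4)
import lid
E
```

```text
34.3333 [ 0.40241343 -0.3965695   0.24351103] [-0.54246615 -0.58317156 -0.6547303 ]
ball wrist 1060 [[ 0.5161 -0.3879  0.1011]
 [ 0.5272 -0.3761  0.1244]
 [ 0.5402 -0.3641  0.1289]]
ball top 56 [[ 0.5159 -0.3843  0.1018]
 [ 0.5258 -0.3717  0.124 ]
 [ 0.5391 -0.3603  0.1307]]
panel [[0.5744 0.0408 0.0553]
 [0.586  0.1292 0.0599]
 [0.6002 0.2142 0.0652]]
button [[ 0.4834 -0.4988  0.0282]
 [ 0.506  -0.4743  0.0368]
 [ 0.5269 -0.4565  0.046 ]]
short_strip [0.436 0.367 0.007]
weight [ 0.451 -0.08   0.047]
block [0.665 0.379 0.039]
driver [ 0.636 -0.26   0.022]
t 34.68 pos [ 0.4006 -0.395   0.2388] xaxis [-0.001  0.002 -1.   ] jaw now -80.5 q6 0.49 F [1.  1.  0.5] open 0.0001
turn deg 0 units 0.0 rows>= 0.0 | shift units [ 0.0734  1.2564 -1.1604] mm [  18.4  314.1 -290.1]
wrist 0.29 1010 858 ang -10.35 n [-0.179 -0.05   0.983] c [ 0.527 -0.376  0.125] x 0.516 0.539 z 0.119 0.13 line to hinge(.086): x at z=.092 0.3466
top 0.94 815 727 ang 59.42 n [ 0.861 -0.019  0.509] c [ 0.715 -0.058  0.184] x 0.654 0.764 z 0.1 0.282 line to hinge(.086): x at z=.092 0.769
scene 0.9 2595 2525 ang 59.62 n [ 0.863 -0.017  0.506] c [ 0.72  -0.067  0.173] x 0.657 0.767 z 0.1 0.278 line to hinge(.086): x at z=.092 0.7678
wrist bar pts 0
scene bar pts 79
bar ang 58.482857 [ 0.71520465 -0.15049229  0.1012552 ] [ 0.75990731 -0.14422555  0.16761574]
```

View pics/s5.png

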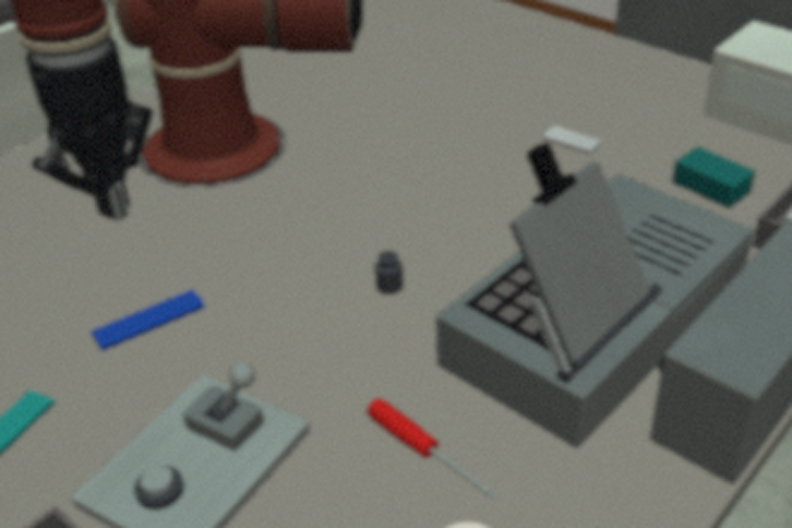

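```bash
python3 -c "
from station import ctrl
print(ctrl.finish_job())"
```

```text
the job is handed in; nothing more can be done
None
```

I did all four steps in the order asked and handed the job in at about 35 s; no verdict came back.

- **Strip:** I lowered the silver 135 mm strip into the drawer until it touched the floor, then let go. A picture showed it lying flat inside the walls.
- **Drawer:** I pushed it to its hard stop, then pushed again with the gripper turned to rule out the gripper itself catching on the case. The front panel stands 24–25 mm proud of the case, against 24 mm expected.
- **Lid:** I raised it by the tab and released it, and it stayed. The last checks gave 59.4° (top camera) and 59.6° (scene camera). The guide bar fitted at 57–58.5°, which I put down to it being thin and the fit rough.
- **Toggle:** I pushed it to a hard stop, with an 18 N reading and no more movement. The ball then sat about 38 mm past the housing centre on the far side (41 mm expected).
- **Left alone:** I did not touch the button. The short strip, weight, block and driver read where they were at the start, within about 7 mm.

**Disagreements:** The fingertips proved to be about 30 mm behind the reported TCP, not 14 mm ahead of it. My first try at closing on the strip therefore closed above it without touching it. I then worked from the measured offset. In the final check, the wrist camera's lid reading was a false detection of the toggle ball, so I ignored it.

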